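# Pack the perm tray for the next student

## Robot

A 6-joint arm with a two-finger parallel gripper is mounted at the origin on the work surface. World frame = base frame: x ahead of the robot, y to its left, z up, the work surface at z = 0. Lengths are in m, angles in degrees, forces in N, time in s.
With the tool pointing down it reaches from about 0.35 to 0.875 m from the base axis. Payload 4.2 kg.
Tool frame: the origin (TCP) lies at the very end of the fingers, on their centre line; the grasp point (between the pads) lies 19 mm behind it; z points along the fingers, y is the line along which they close (so a half turn about z gives the same grasp; the last joint's range is limited). The gripper opens to 87 mm and grips with 3 to 60 N. Pads are 19 mm wide; open, the fingers measure 117 mm over their backs; the gripper's body (75 mm by 190 mm) begins 51 mm behind the grasp point.
Start: joints at [84.259, 22.042, 0.453, 0, -68.411, -14.817], TCP at [0.219, 0.585, 0.223] pointing down, gripper open.
Joint ranges: [-179.83, 179.83], [-69.29, 118.12], [-61.27, 80.66], [-181.25, 117.63], [-171.15, -9.14], [-177.46, 177.46]. Speed limits (degrees/s): [159.86, 159.86, 180, 180, 180, 180].

## Interface

Orientations are given as a 3x3 rotation matrix whose columns are the frame's x, y, z axes.
In Python, from station import sense, cams, r gives the robot as it stands. The module is installed in compiled form; this text tells all that it offers.
- The arm moves only by the tool step_arm, never from a script. Its argument "targets" is text: rows parted by semicolons, each of 4 numbers parted by spaces: the shift along the tool's x, y, z in cm, then the turn about the tool's z in degrees. In form: x y z turn; .... A call has 1 to 12 rows; each row shifts and turns the commanded pose from where the row before left it, along the tool's axes as they then stand; what a row does not reach is not made up. A row lasts 1/12 s, in which the tool goes at most 41.7 mm and 7.16 degrees, less where a joint would pass 70% of its speed; a pose out of reach is approached as far as the arm can. A call with a gripper value outside its range is refused whole. "claw" is the finger opening in cm, from 0 to 8.7, set as the call begins (left out, the last holds). The fingers move at their own pace and stop on an object; the grip force is fixed at half the most. Time passes only in rows, so rows that do not move let the fingers close. It gives the time, the measured TCP pose, the force, the opening and the grip force at its end, in the units of the state.
- sense(): the state, without advancing time (a new reading comes with each control period).
- cams.capture(name): name is "scene" or "top" or "wrist"; returns a dict with "frame" (400x640x3 uint8, blue, green, red), "vertical_fov" (degrees; the focal length in pixels is half the picture's height over the tangent of half this angle, whatever the lens; pixels are square), "cx", "cy" (the principal point, pixels), "dist_coeffs" ([k1, k2, p1, p2, k3] as OpenCV has them; the pictures are not rectified), "eye" and "rotation" of the camera in the world; the wrist camera has in their place "tool_from_camera" (4x4, takes a point from camera to tool coordinates, whose origin is the TCP and whose axes are the flange's). Camera axes: x right, y down, z forward; pixel columns grow to the right and rows downward; lengths in m; the calibration is good to about 2 mm. A picture is of the moment at which its call begins: read the wrist's pose just before it. There is no depth.
- r.finish_job(): hands the job in; it is judged then, once.
The state is a dict: "time_s": time; "joints": joint angles; "joint_velocities": joint speeds; "effort": joint torques, N m; "tcp_pos": TCP position; "ee_rot": TCP orientation; "wrist_force": force on the tool from outside, world axes, zero at the start; "moment": the same for the moment, N m; "gripper_width": opening from 0.0 (shut) to 1.0 (fully open); "gripper_force": force on a finger pad.
Only numpy, scipy, OpenCV 4.12 (cv2) and the standard library are available. Lean on these libraries where they do the work, as an engineer would, in place of code of your own. Each camera call takes 0.05 s, during which the arm holds its last target. There are 200 camera calls.

## Task

Pack the red tray with one each of the full wax tin, the nozzle bottle, the thick roller and the long clip, every one set down upright or lying flat, centred on the white silhouette of its own shape (roller and clip lying along theirs). The two tins look alike, so lift them to feel which is full; the empty one ends standing on the table, clear of the tray. Leave the thin roller, the short clip and the flat-capped bottle where they lie.

Things in the scene. Friction and masses are not known exactly. Their poses are not given: they have to be found in the camera images.
- tray: fixed red tray, 200 x 200 x 18 mm high, floor and walls 4 mm thick, cross walls make four 94 x 94 mm bays. Origin: centre of underside, z up; any yaw. White silhouettes on the floor, centres (x, y) in mm: tin, disc 60 across, (49, 49); bottle, disc 44 across, (-49, -49); roller, rectangle 62 (along x) by 38, (49, -49); clip, bar 76 (along x) by 16, (-49, 49).
- tin_a: round screw-lid hair wax tin, bare aluminium, 56 mm in diameter, 45 mm tall, standing upright. tin_a and tin_b look exactly alike: one is full (0.27 to 0.37 kg), the other empty (0.04 to 0.06 kg), which only lifting tells. Origin: centre of the underside, z up.
- tin_b: round screw-lid hair wax tin, bare aluminium, 56 mm in diameter, 45 mm tall, standing upright. tin_a and tin_b look exactly alike: one is full (0.27 to 0.37 kg), the other empty (0.04 to 0.06 kg), which only lifting tells. Origin: centre of the underside, z up.
- roller_thick: thick blue hair roller lying on the table, 62 mm long (its x axis), 36 mm wide and high; square 36 mm end caps, 5 mm thick, keep it from rolling, and the round barrel between them is 34 mm in diameter. Origin: centre of the underside, z up. About 45 g. Goes in the tray.
- roller_thin: thin blue hair roller, look-alike of the thick one: 62 mm long (its x axis), 22 mm wide and high. Origin: centre of the underside. Stays where it is.
- clip_long: long flat black hair clip with a steel middle, lying on the table, 76 mm long (its x axis), 14 mm wide, 17 mm high. Origin: centre of the underside, z up. About 30 g. Goes in the tray.
- clip_short: short black hair clip, look-alike of the long one: 46 mm long (its x axis), 14 mm wide, 17 mm high. Origin: centre of the underside. Stays where it is.
- bottle_nozzle: small white plastic applicator bottle, standing: round body 40 mm in diameter and 70 mm tall, then a shoulder up to 78 mm and a pointed cone nozzle up to 102 mm. Origin: centre of the underside, z up. About 130 g. Goes in the tray.
- bottle_cap: white plastic bottle with the same body, look-alike, but with a flat round cap 30 mm in diameter, up to 92 mm. Origin: centre of the underside. Stays where it is.

How it is judged (in metres and radians):
At the end, for the whole second after the job is handed in: Full tin, nozzle bottle, thick roller and long clip rest on the tray's floor within 15 mm (each tray axis) of their silhouettes' centres, tipped under 0.15 rad, roller and clip within 0.26 rad of their silhouettes' direction; the empty tin stands on the table clear of the tray; all at rest (((x of tin_a in the frame of tray between 0.034 and 0.064 m and y of tin_a in the frame of tray between 0.034 and 0.064 m and angle between each of tin_a, tin_b's own z axis and vertical below 0.15 rad and z of tin_a in the frame of tray below 0.01 m and linear speed of each of tin_a, tin_b below 0.02 m/s and angular speed of tin_a below 0.2 rad/s and contact force between tin_a and tray above 1.5 N and (x of tin_b in the frame of tray above 0.127 m or x of tin_b in the frame of tray below -0.127 m or y of tin_b in the frame of tray above 0.127 m or y of tin_b in the frame of tray below -0.127 m) and height (world z) of tin_b between -0.01 and 0.01 m) or (x of tin_b in the frame of tray between 0.034 and 0.064 m and y of tin_b in the frame of tray between 0.034 and 0.064 m and angle between each of tin_b, tin_a's own z axis and vertical below 0.15 rad and z of tin_b in the frame of tray below 0.01 m and linear speed of each of tin_b, tin_a below 0.02 m/s and angular speed of tin_b below 0.2 rad/s and contact force between tin_b and tray above 1.5 N and (x of tin_a in the frame of tray above 0.127 m or x of tin_a in the frame of tray below -0.127 m or y of tin_a in the frame of tray above 0.127 m or y of tin_a in the frame of tray below -0.127 m) and height (world z) of tin_a between -0.01 and 0.01 m)) and x of bottle_nozzle in the frame of tray between -0.064 and -0.034 m and y of bottle_nozzle in the frame of tray between -0.064 and -0.034 m and angle between each of bottle_nozzle, roller_thick, clip_long's own z axis and vertical below 0.15 rad and z of each of bottle_nozzle, roller_thick, clip_long in the frame of tray below 0.01 m and linear speed of each of bottle_nozzle, roller_thick, clip_long below 0.02 m/s and angular speed of each of bottle_nozzle, roller_thick, clip_long below 0.2 rad/s and x of roller_thick in the frame of tray between 0.034 and 0.064 m and y of roller_thick in the frame of tray between -0.064 and -0.034 m and angle between the x axis of each of roller_thick, clip_long and the x axis of tray, either way round below 0.26 rad and x of clip_long in the frame of tray between -0.064 and -0.034 m and y of clip_long in the frame of tray between 0.034 and 0.064 m); the robot touches nothing.
It fails at once if the thin roller, the short clip or the flat-capped bottle is moved by more than 30 mm (distance of any of roller_thin, clip_short, bottle_cap from where it was at the start of the episode above 0.03 m).
It also fails if it takes over 120 s, if anything falls off the work surface, if the arm or the gripper's body presses on something with over 40 N, if the wrist force passes 120 N, or if a joint passes its speed limit or range.

## Working session

There is one attempt and no reset: what is moved stays moved. The work goes in short steps, Python scripts to look and compute and a tool call to move; the robot and the scene stay as the last step left them, time stands still between calls to the robot, and variables do not carry over. Pictures are saved under pics/ and viewed, at most 14 in all, crops included, and the job is handed in when it is done.

Besides the shell and the picture viewer there is one more tool, called by a JSON object that holds its "api" and its "payload", one argument or row to a line. step_arm: Moves the arm, as the interface text tells. Its arguments: {"type":"object","properties":{"targets":{"type":"string"},"claw":{"type":"number"}},"required":["targets"]}

```bash
mkdir -p pics
cat > h.py <<'E'
import numpy as np,cv2,pickle
from station import sense,cams,r
def K(c):
    f=200/np.tan(np.radians(c["vertical_fov"])/2)
    return np.array([[f,0,c["cx"]],[0,f,c["cy"]],[0,0,1]])
def snap(n,fn):
    s=sense();c=cams.capture(n)
    if n=="wrist":
        T=np.array(c["tool_from_camera"]);R=np.array(s["ee_rot"])
        c["rotation"]=R@T[:3,:3];c["eye"]=R@T[:3,3]+np.array(s["tcp_pos"])
    pickle.dump(c,open(f"pics/{fn}.pkl","wb"));cv2.imwrite(f"pics/{fn}.png",c["frame"]);return c
def load(fn): return pickle.load(open(f"pics/{fn}.pkl","rb"))
def w(c,uv,z):
    p=cv2.undistortPoints(np.array(uv,float).reshape(-1,1,2),K(c),np.array(c["dist_coeffs"],float)).reshape(-1,2)
    d=np.c_[p,np.ones(len(p))]@np.array(c["rotation"]).T;e=np.array(c["eye"])
    return e+d*((np.array(z)-e[2])/d[:,2])[:,None]
def px(c,P):
    R=np.array(c["rotation"]);q=(np.array(P,float)-np.array(c["eye"]))@R
    return cv2.projectPoints(q,np.zeros(3),np.zeros(3),K(c),np.array(c["dist_coeffs"],float))[0].reshape(-1,2)
E
python3 - <<'E'
from h import *
print(sense())
for n in("top","scene","wrist"):
    c=snap(n,n);print(n,c["eye"],c["rotation"],c["vertical_fov"])
a=[cv2.imread(f"pics/{n}.png") for n in("top","scene","wrist")]
cv2.imwrite("pics/two.png",np.vstack([cv2.resize(a[1],(480,300)),cv2.resize(a[2],(480,300))]))
cv2.imwrite("pics/top1.png",cv2.resize(a[0],(800,500)))
E
```

```text
{'time_s': 0.0, 'joints': array([ 8.42593213e+01,  2.20910212e+01,  3.78339746e-01, -3.11296452e-02,
       -6.84119089e+01, -1.48154737e+01]), 'joint_velocities': array([ 0.02050488, -0.04533822, -0.00987875,  0.00480158,  0.02392454,
        0.10196067]), 'effort': array([ 6.45787823e-04, -3.90662277e+01,  1.87404388e+01,  4.21974331e+00,
        1.10194882e-02, -1.90840738e-04]), 'tcp_pos': array([0.21922252, 0.58462616, 0.2214415 ]), 'ee_rot': array([[ 9.36258142e-01, -3.51312073e-01, -7.20172104e-04],
       [-3.51312804e-01, -9.36255760e-01, -2.11302090e-03],
       [ 6.80644716e-05,  2.23133870e-03, -9.99997508e-01]]), 'wrist_force': array([ 1.5770862 ,  0.29382212, -0.31818321]), 'moment': array([-0.00221725, -0.00142766, -0.03439446]), 'gripper_force': 0.0, 'gripper_width': 0.9997235473898397}
top [ 0.3919152  -0.01063073  1.2099338 ] [[ 0.02741385 -0.99565377  0.08900593]
 [-0.99953463 -0.02611076  0.01577216]
 [-0.0133796  -0.08939688 -0.99590621]] 42.011479584144666
scene [0.84926005 0.54307315 0.55974691] [[-0.84260729  0.33761997 -0.41955417]
 [ 0.53829657  0.55089134 -0.63777389]
 [ 0.01580356 -0.76323751 -0.64592473]] 52.66779977057991
wrist [0.28274014 0.5600376  0.38343857] [[-0.35207479 -0.90600542 -0.23494151]
 [-0.93596754  0.34156428  0.08543183]
 [ 0.00284593  0.24997603 -0.96824784]] 64.94747165501933
```

View pics/top1.png

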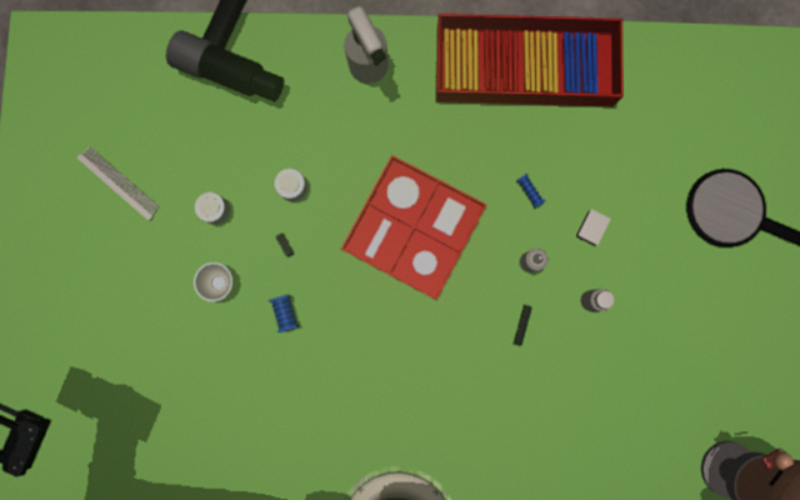

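View pics/two.png

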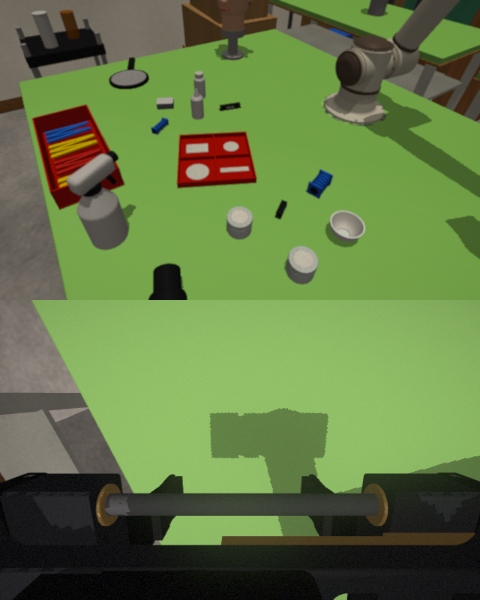

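Top view (800 px scale) shows the tray in the middle at (415,228), the tins at (210,208) and (290,184), the thick roller at (285,314) and the long clip at (523,325). The nozzle bottle is at (536,261). The look-alikes are the short clip at (285,245), the thin roller at (531,191) and the capped bottle at (600,300). I'll enlarge it next.

Run:
```python
from h import *
c=load("top");f=c["frame"]
A=cv2.resize(f[110:290,140:300],None,fx=3,fy=3,interpolation=cv2.INTER_CUBIC);B=cv2.resize(f[110:290,400:500],None,fx=3,fy=3,interpolation=cv2.INTER_CUBIC)
cv2.imwrite("pics/crop.png",np.hstack([A,B]))
b,g,r_=[f[...,i].astype(int) for i in range(3)]
red=((r_>110)&(g<80)&(b<80)).astype(np.uint8);red[:115]=0
n,l,s,ce=cv2.connectedComponentsWithStats(cv2.morphologyEx(red,cv2.MORPH_CLOSE,np.ones((3,3))));k=1+s[1:,4].argmax()
hull=cv2.fillConvexPoly(np.zeros_like(red),cv2.convexHull(np.argwhere(l==k)[:,::-1].astype(np.int32)),1)
wh=((b>140)&(g>140)).astype(np.uint8)*hull
n,l,s,ce=cv2.connectedComponentsWithStats(wh)
for i in range(1,n):
    if s[i,4]>50: print(ce[i],s[i,4],w(c,ce[i],[.004])[0][:2])
print(cv2.approxPolyDP(cv2.convexHull(np.argwhere(hull)[:,::-1].astype(np.int32)),6,True).reshape(-1,2))
```

```text
[321.93723849 153.55230126] 478 [0.61372478 0.00683078]
[359.00246914 172.97283951] 405 [ 0.56999054 -0.08093321]
[302.0990099  190.52475248] 202 [0.52532759 0.05069225]
[339.45833333 209.75757576] 264 [ 0.48269594 -0.03739251]
[[388 164]
 [349 238]
 [274 199]
 [313 125]]
```

View pics/crop.png

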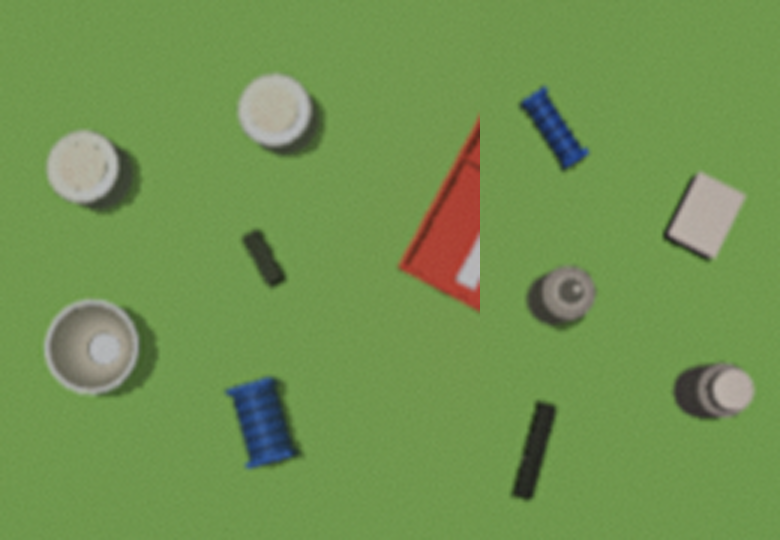

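The crop shows tin tops at (83,165) and (276,108), roller end caps at (252,387) and (273,460), long clip ends at (546,404) and (522,497), and the nozzle tip at (576,290).

Run:
```python
from h import *
c=load("top")
def o(x,y): return [140+x/3-1/3,110+y/3-1/3] if x<480 else [400+(x-480)/3-1/3,110+y/3-1/3]
P=dict(tinL=(83,165,.045),tinR=(276,108,.045),r1=(252,387,.034),r2=(273,460,.034),k1=(546,404,.017),k2=(522,497,.017),tip=(576,290,.102),body=(567,294,.074),cap=(733,389,.092),sc1=(253,234,.017),sc2=(275,283,.017),bowl=(92,346,.05),th1=(533,97,.02),th2=(575,162,.02),box=(706,216,.02))
Q={k:w(c,o(*v[:2]),[v[2]])[0][:2] for k,v in P.items()}
for k,v in Q.items(): print(k,v.round(4))
for a,b in(("r1","r2"),("k1","k2"),("sc1","sc2"),("th1","th2")):
    d=Q[b]-Q[a];print(a,(Q[a]+Q[b])/2,np.hypot(*d),np.degrees(np.arctan2(d[1],d[0])))
# tray fit
m=np.array([[49,49],[49,-49],[-49,49],[-49,-49]])/1e3
W=np.array([[.61372,.00683],[.56999,-.08093],[.52533,.05069],[.4827,-.03739]])
from scipy.spatial.transform import Rotation as Ro
ctr=W.mean(0);x=(W[:2].mean(0)-W[2:].mean(0));y=W[[0,2]].mean(0)-W[[1,3]].mean(0)
print("tray",ctr,np.degrees(np.arctan2(x[1],x[0])),np.degrees(np.arctan2(y[1],y[0]))-90,np.hypot(*x),np.hypot(*y))
```

```text
tinL [0.5722 0.3576]
tinR [0.6194 0.2122]
r1 [0.4079 0.2233]
r2 [0.3537 0.2052]
k1 [ 0.4076 -0.2265]
k2 [ 0.3369 -0.2091]
tip [ 0.4878 -0.2316]
body [ 0.4871 -0.2306]
cap [ 0.4207 -0.3465]
sc1 [0.5259 0.2311]
sc2 [0.4884 0.2124]
bowl [0.4349 0.3418]
th1 [ 0.6436 -0.2136]
th2 [ 0.5937 -0.2464]
box [ 0.5545 -0.3473]
r1 [0.38083793 0.21425175] 0.05718788895471763 -161.4720680091068
k1 [ 0.37223234 -0.2178174 ] 0.0727788318136716 166.2165167907058
sc1 [0.50715685 0.22175049] 0.041859494939232474 -153.5038460909609
th1 [ 0.61861502 -0.23000586] 0.059715315526628704 -146.6994867433541
tray [ 0.547935 -0.0152  ] -26.450135919615807 -26.156961027373605 0.09810991591067646 0.09795120622024008
```

```bash
cat >> h.py <<'E'
def go(x,y,z,yaw):
    s=sense();R=np.array(s["ee_rot"]);d=R.T@(np.array([x,y,z])-s["tcp_pos"])*100
    t=-(yaw-np.degrees(np.arctan2(R[1,0],R[0,0])));t=(t+90)%180-90
    print("t %.1f tcp %s F %s w %.1fmm gf %.1f j6 %.0f"%(s["time_s"],np.round(s["tcp_pos"],4),np.round(s["wrist_force"],2),s["gripper_width"]*87,s["gripper_force"],s["joints"][5]))
    print("tool cm",d.round(2),"turn",round(t,1),"rows>=",np.ceil(max(np.hypot(*d[:2])/4.1,abs(t)/7.1)))
E
python3 -c "
from h import *
go(.6194,.2122,.10,-26.3)"
```

```text
t 0.1 tcp [0.2193 0.5848 0.2217] F [-0.2   0.02 -0.17] w 87.1mm gf 0.0 j6 -15
tool cm [50.55 20.81 12.21] turn 5.7 rows>= 14.0
```

{"api": "step_arm", "payload": {
  "targets": "3.6 1.5 0 0;3.6 1.5 0 0;3.6 1.5 0 0;3.6 1.5 0 0;3.6 1.5 0 0;3.6 1.5 0 0;3.6 1.5 0 0;3.6 1.5 0 0;3.6 1.5 0 0;3.6 1.5 0 0;3.6 1.5 0 0;3.6 1.5 0 0"
}}

```text
time_s: 1.15
tcp_pos: [0.5617, 0.2633, 0.2223]
ee_rot: [[0.936, -0.351, -0.0], [-0.351, -0.936, -0.0], [-0.0, 0.0, -1.0]]
wrist_force: [-0.1, 0.8, 1.1]
gripper_width: 1.001
gripper_force: 0.0
```

{"api": "step_arm", "payload": {
  "targets": "3.6 1.4 0 0;3.7 1.4 0 0;0 0 4 5.7;0 0 4 0;0 0 4 0;0 0 0 0;0 0 0 0;0 0 0 0"
}}

```text
time_s: 1.82
tcp_pos: [0.6208, 0.2139, 0.1049]
ee_rot: [[0.897, -0.441, 0.004], [-0.441, -0.897, 0.001], [0.003, -0.002, -1.0]]
wrist_force: [-0.2, 0.1, 0.9]
gripper_width: 0.999
gripper_force: 0.0
```

```bash
python3 -c "
from h import *
go(.6194,.2122,.02,-26.3)
c=snap('wrist','w1');print(px(c,[[.6194,.2122,.045],[.6194,.2122,0]]))"
```

```text
t 1.8 tcp [0.6208 0.2139 0.1049] F [-0.2   0.11  0.86] w 86.9mm gf 0.0 j6 31
tool cm [-0.08  0.23  8.49] turn 0.1 rows>= 1.0
[[323.67371766 220.82679277]
 [323.52258485 205.71007113]]
```

View pics/w1.png

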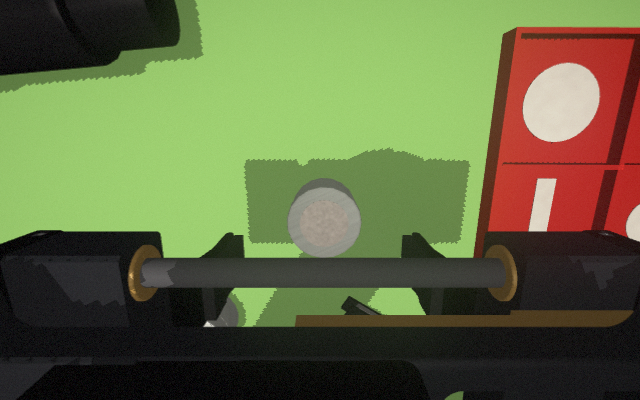

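The tin top shows at (324,222) against a predicted (324,221), so the calibration agrees. I'll grasp it.

{"api": "step_arm", "payload": {
  "targets": "0 0.2 3 0;0 0 3 0;0 0 2.5 0;0 0 0 0;0 0 0 0"
}}

```text
time_s: 2.28
tcp_pos: [0.6193, 0.212, 0.0193]
ee_rot: [[0.897, -0.441, 0.002], [-0.441, -0.897, 0.0], [0.002, -0.001, -1.0]]
wrist_force: [0.7, -0.1, 1.1]
gripper_width: 0.998
gripper_force: 0.0
```

{"api": "step_arm", "payload": {
  "targets": "0 0 0 0;0 0 0 0;0 0 0 0;0 0 0 0;0 0 0 0;0 0 0 0;0 0 0 0;0 0 0 0",
  "claw": 4
}}

```text
time_s: 2.95
tcp_pos: [0.6187, 0.2115, 0.0182]
ee_rot: [[0.897, -0.442, 0.001], [-0.442, -0.897, 0.0], [0.001, -0.001, -1.0]]
wrist_force: [-0.8, -0.1, 4.2]
gripper_width: 0.629
gripper_force: 30.0
```

{"api": "step_arm", "payload": {
  "targets": "0 0 -1 0;0 0 -2 0;0 0 -2 0;0 0 -2 0;0 0 0 0;0 0 0 0;0 0 0 0;0 0 0 0;0 0 0 0;0 0 0 0"
}}

```text
time_s: 3.78
tcp_pos: [0.6179, 0.211, 0.0864]
ee_rot: [[0.897, -0.442, -0.002], [-0.442, -0.897, -0.001], [-0.001, 0.002, -1.0]]
wrist_force: [0.5, -0.3, -0.7]
gripper_width: 0.633
gripper_force: 30.0
```

```bash
python3 -c "
from h import *
s=sense();print(s['effort'],s['moment'])
# tray tin slot
y=np.radians(-26.3);R=np.array([[np.cos(y),-np.sin(y)],[np.sin(y),np.cos(y)]])
for n,m in dict(tin=(49,49),bottle=(-49,-49),roller=(49,-49),clip=(-49,49)).items(): print(n,np.array([.548,-.0152])+R@np.array(m)/1e3)
go(.6135,.0070,.20,-26.3)"
```

```text
[-5.59997483e-03 -4.48253167e+01  1.64526647e+01  3.68744999e+00
  6.28673332e-02 -1.68632296e-04] [0.02354181 0.03184641 0.00794011]
tin [0.61363832 0.00701735]
bottle [ 0.48236168 -0.03741735]
roller [ 0.57021735 -0.08083832]
clip [0.52578265 0.05043832]
t 3.8 tcp [0.6179 0.211  0.0864] F [ 0.53 -0.25 -0.74] w 55.1mm gf 30.0 j6 31
tool cm [  8.62  18.51 -11.33] turn 0.0 rows>= 5.0
```

```bash
python3 -c "
from h import *
F=[]
for i in range(12):
    cams.capture('top');F.append(sense()['wrist_force'])
F=np.array(F);print(F.mean(0),F.std(0),F[:,2].round(1))"
```

```text
[-0.01452864 -0.0147494  -0.49400112] [0.51750249 0.2897694  0.70219186] [-0.6 -1.9 -1.1 -0.6 -0.7 -0.8  0.8  0.4 -0.5  0.4 -0.7 -0.5]
```

Mean force is −0.5 N, about 0.05 kg, so this tin is the empty one. I'll set it back down and go to the other.

{"api": "step_arm", "payload": {
  "targets": "0 0 2.5 0;0 0 2.5 0;0 0 1.2 0;0 0 0.4 0;0 0 0.3 0;0 0 0 0;0 0 0 0"
}}

```text
time_s: 4.97
tcp_pos: [0.6194, 0.2119, 0.0198]
ee_rot: [[0.897, -0.442, 0.002], [-0.442, -0.897, 0.001], [0.002, -0.002, -1.0]]
wrist_force: [0.6, 1.3, -0.8]
gripper_width: 0.63
gripper_force: 30.0
```

{"api": "step_arm", "payload": {
  "targets": "0 0 0 0;0 0 0 0;0 0 0 0;0 0 0 0;0 0 -2 0;0 0 -3 0;0 0 -3 0;0 0 -3 0;0 0 0 0",
  "claw": 8.7
}}

```text
time_s: 5.72
tcp_pos: [0.6224, 0.213, 0.1365]
ee_rot: [[0.897, -0.441, 0.013], [-0.441, -0.897, 0.005], [0.009, -0.011, -1.0]]
wrist_force: [0.9, 0.8, 0.6]
gripper_width: 0.995
gripper_force: 0.0
```

```bash
python3 -c "
from h import *
go(.5722,.3576,.02,-26.3)"
```

```text
t 5.7 tcp [0.6224 0.213  0.1365] F [0.92 0.83 0.6 ] w 86.6mm gf 0.0 j6 31
tool cm [-10.99 -10.64  11.66] turn 0.1 rows>= 4.0
```

{"api": "step_arm", "payload": {
  "targets": "-2.7 -2.6 0 0;-2.7 -2.6 0 0;-2.7 -2.7 0 0;-2.7 -2.7 0 0;0 0 3.5 0;0 0 0 0;0 0 0 0;0 0 0 0"
}}

```text
time_s: 6.38
tcp_pos: [0.5692, 0.3539, 0.0944]
ee_rot: [[0.897, -0.442, 0.001], [-0.442, -0.897, -0.0], [0.001, -0.001, -1.0]]
wrist_force: [1.3, 0.4, 0.0]
gripper_width: 1.005
gripper_force: 0.0
```

```bash
python3 -c "
from h import *
go(.5722,.3576,.02,-26.3)"
```

```text
t 6.4 tcp [0.5692 0.3539 0.0944] F [1.29 0.44 0.05] w 87.4mm gf 0.0 j6 18
tool cm [ 0.1  -0.46  7.44] turn 0.0 rows>= 1.0
```

{"api": "step_arm", "payload": {
  "targets": "0.1 -0.5 0 0;0 0 3 0;0 0 3 0;0 0 1.4 0;0 0 0 0;0 0 0 0"
}}

```text
time_s: 6.88
tcp_pos: [0.5727, 0.358, 0.0203]
ee_rot: [[0.897, -0.443, 0.001], [-0.443, -0.897, 0.0], [0.001, -0.001, -1.0]]
wrist_force: [0.8, 0.4, 0.0]
gripper_width: 0.996
gripper_force: 0.0
```

{"api": "step_arm", "payload": {
  "targets": "0 0 0 0;0 0 0 0;0 0 0 0;0 0 0 0;0 0 0 0;0 0 0 0;0 0 0 0;0 0 0 0",
  "claw": 4
}}

```text
time_s: 7.55
tcp_pos: [0.5717, 0.3584, 0.0201]
ee_rot: [[0.897, -0.442, 0.001], [-0.442, -0.897, 0.0], [0.0, -0.001, -1.0]]
wrist_force: [-0.3, 0.1, 2.7]
gripper_width: 0.632
gripper_force: 30.0
```

{"api": "step_arm", "payload": {
  "targets": "0 0 -1 0;0 0 -2 0;0 0 -3 0;0 0 -3 0;0 0 -3 0;0 0 0 0;0 0 0 0;0 0 0 0;0 0 0 0;0 0 0 0"
}}

```text
time_s: 8.38
tcp_pos: [0.5705, 0.3574, 0.1372]
ee_rot: [[0.897, -0.443, -0.003], [-0.443, -0.897, -0.003], [-0.002, 0.004, -1.0]]
wrist_force: [0.4, 0.0, -3.3]
gripper_width: 0.63
gripper_force: 30.0
```

```bash
python3 -c "
from h import *
F=[]
for i in range(5):
    cams.capture('top');F.append(sense()['wrist_force'])
print(np.mean(F,0))
go(.6136,.007,.12,-26.3)"
```

```text
[ 0.05419123  0.31132199 -2.68676708]
t 8.6 tcp [0.5714 0.3581 0.1389] F [-0.5   0.06 -2.69] w 54.7mm gf 30.0 j6 18
tool cm [19.32 29.61  1.91] turn 0.0 rows>= 9.0
```

Mean force is −2.7 N, so this is the full tin. I'll carry it to the tray.

{"api": "step_arm", "payload": {
  "targets": "1 1.6 0 0;2.1 3.2 0 0;2.1 3.2 0 0;2.1 3.2 0 0;2.1 3.2 0 0;2.1 3.2 0 0;2.1 3.2 0 0;2.1 3.2 0 0;2.1 3.2 0 0;1.5 2.4 0 0;0 0 0 0;0 0 0 0"
}}

```text
time_s: 9.63
tcp_pos: [0.6134, 0.0051, 0.1395]
ee_rot: [[0.895, -0.446, -0.0], [-0.446, -0.895, 0.0], [-0.0, 0.0, -1.0]]
wrist_force: [0.9, 1.2, -2.7]
gripper_width: 0.628
gripper_force: 30.0
```

{"api": "step_arm", "payload": {
  "targets": "0 0 2 0;0 0 3 0;0 0 0 0;0 0 0 0;0 0 0 0;0 0 0 0"
}}

```text
time_s: 10.13
tcp_pos: [0.6151, 0.0081, 0.0916]
ee_rot: [[0.897, -0.441, 0.004], [-0.441, -0.897, 0.0], [0.003, -0.002, -1.0]]
wrist_force: [0.4, -0.7, -2.7]
gripper_width: 0.631
gripper_force: 30.0
```

```bash
python3 -c "
from h import *
go(.6136,.007,.024,-26.3)"
```

```text
t 10.1 tcp [0.6151 0.0081 0.0916] F [ 0.39 -0.74 -2.68] w 54.9mm gf 30.0 j6 48
tool cm [-0.11  0.18  6.75] turn 0.1 rows>= 1.0
```

{"api": "step_arm", "payload": {
  "targets": "-0.1 0.2 3 0;0 0 2 0;0 0 1 0;0 0 0.4 0;0 0 0.3 0;0 0 0 0;0 0 0 0;0 0 0 0"
}}

```text
time_s: 10.8
tcp_pos: [0.6134, 0.0063, 0.0241]
ee_rot: [[0.897, -0.442, 0.004], [-0.442, -0.897, 0.001], [0.003, -0.002, -1.0]]
wrist_force: [0.0, 0.6, 0.3]
gripper_width: 0.633
gripper_force: 30.0
```

{"api": "step_arm", "payload": {
  "targets": "0 0 0 0;0 0 0 0;0 0 0 0;0 0 0 0;0 0 -2 0;0 0 -3 0;0 0 -3 0;0 0 -3 0;0 0 0 0;0 0 0 0;0 0 0 0",
  "claw": 7.2
}}

```text
time_s: 11.72
tcp_pos: [0.6113, 0.006, 0.1322]
ee_rot: [[0.897, -0.443, -0.001], [-0.443, -0.897, 0.0], [-0.001, 0.0, -1.0]]
wrist_force: [0.1, -0.5, -0.2]
gripper_width: 0.827
gripper_force: 0.0
```

```bash
python3 -c "
from h import *
go(.3808,.2143,.14,18.5)"
```

```text
t 11.7 tcp [0.6113 0.006  0.1322] F [ 0.1  -0.51 -0.24] w 72.0mm gf 0.0 j6 48
tool cm [-29.89  -8.47  -0.75] turn -44.8 rows>= 8.0
```

{"api": "step_arm", "payload": {
  "targets": "-3.7 -1.06 0 0;-3.7 -1.06 0 0;-3.7 -1.06 0 0;-3.7 -1.06 0 0;-3.7 -1.06 0 0;-3.7 -1.06 0 0;-3.7 -1.06 0 0;-3.7 -1.06 0 0;0 0 0 -6.4;0 0 0 -6.4;0 0 0 -6.4;0 0 0 -6.4"
}}

```text
time_s: 12.72
tcp_pos: [0.3828, 0.2126, 0.1312]
ee_rot: [[1.0, -0.005, -0.002], [-0.005, -1.0, -0.002], [-0.002, 0.002, -1.0]]
wrist_force: [0.2, 0.3, -0.3]
gripper_width: 0.831
gripper_force: 0.0
```

{"api": "step_arm", "payload": {
  "targets": "0 0 0 -6.4;0 0 0 -6.4;0 0 0 -6.4;0 0 0 0;0 0 0 0;0 0 0 0"
}}

```text
time_s: 13.22
tcp_pos: [0.3836, 0.2126, 0.1319]
ee_rot: [[0.949, 0.316, -0.001], [0.316, -0.949, -0.001], [-0.001, 0.001, -1.0]]
wrist_force: [1.2, 0.2, 0.1]
gripper_width: 0.828
gripper_force: 0.0
```

```bash
python3 -c "
from h import *
go(.3808,.2143,.01,18.5)
c=snap('wrist','w2');print(px(c,[[.4079,.2233,.034],[.3537,.2052,.034]]))"
```

```text
t 13.2 tcp [0.3836 0.2126 0.1319] F [1.25 0.23 0.12] w 72.0mm gf 0.0 j6 58
tool cm [-0.19 -0.26 12.19] turn -0.1 rows>= 1.0
[[317.94454042 174.72735407]
 [318.30862402 239.29869825]]
```

View pics/w2.png

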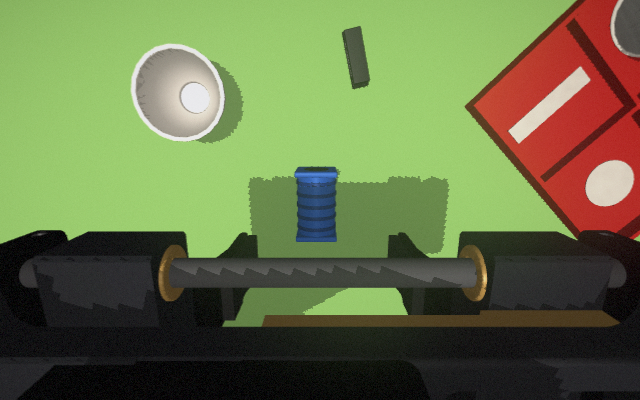

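The roller lies square between the fingers at (316,205), as predicted.

{"api": "step_arm", "payload": {
  "targets": "-0.2 -0.25 3 0;0 0 3 0;0 0 3 0;0 0 2.2 0;0 0 1 0;0 0 0 0;0 0 0 0"
}}

```text
time_s: 13.85
tcp_pos: [0.3812, 0.2146, 0.0102]
ee_rot: [[0.948, 0.317, -0.001], [0.317, -0.948, -0.001], [-0.001, 0.001, -1.0]]
wrist_force: [0.5, 0.0, 0.6]
gripper_width: 0.825
gripper_force: 0.0
```

{"api": "step_arm", "payload": {
  "targets": "0 0 0 0;0 0 0 0;0 0 0 0;0 0 0 0;0 0 0 0;0 0 0 0;0 0 0 0;0 0 0 0;0 0 0 0",
  "claw": 2
}}

```text
time_s: 14.6
tcp_pos: [0.3813, 0.2149, 0.0108]
ee_rot: [[0.948, 0.318, 0.0], [0.318, -0.948, 0.0], [0.0, -0.0, -1.0]]
wrist_force: [-0.0, -1.0, 2.9]
gripper_width: 0.387
gripper_force: 30.0
```

{"api": "step_arm", "payload": {
  "targets": "0 0 -1 0;0 0 -2 0;0 0 -3 0;0 0 -3 0;0 0 -3 0;0 0 0 6.4;0 0 0 6.4;0 0 0 6.4;0 0 0 6.4;0 0 0 6.4;0 0 0 6.4;0 0 0 6.4"
}}

```text
time_s: 15.6
tcp_pos: [0.3809, 0.2144, 0.1302]
ee_rot: [[0.894, -0.448, -0.001], [-0.448, -0.894, -0.001], [-0.0, 0.001, -1.0]]
wrist_force: [0.2, 0.1, -0.6]
gripper_width: 0.381
gripper_force: 30.0
```

{"api": "step_arm", "payload": {
  "targets": "0 0 0 0;0 0 0 0;0 0 0 0"
}}

```text
time_s: 15.85
tcp_pos: [0.3811, 0.2146, 0.1304]
ee_rot: [[0.898, -0.44, -0.0], [-0.44, -0.898, -0.0], [-0.0, 0.0, -1.0]]
wrist_force: [-0.5, 0.6, -1.1]
gripper_width: 0.383
gripper_force: 30.0
```

```bash
python3 -c "
from h import *
go(.5702,-.0808,.12,-26.3)"
```

```text
t 15.8 tcp [0.3811 0.2146 0.1304] F [-0.5   0.58 -1.05] w 33.3mm gf 30.0 j6 13
tool cm [29.99 18.2   1.04] turn 0.2 rows>= 9.0
```

{"api": "step_arm", "payload": {
  "targets": "2 1.2 0 0;3.3 2 0 0;3.3 2 0 0;3.3 2 0 0;3.3 2 0 0;3.3 2 0 0;3.3 2 0 0;3.3 2 0 0;3.3 2 0 0;1.6 1 0 0;0 0 2 0;0 0 2 0"
}}

```text
time_s: 16.85
tcp_pos: [0.5712, -0.0827, 0.0906]
ee_rot: [[0.896, -0.443, 0.003], [-0.443, -0.896, 0.0], [0.003, -0.002, -1.0]]
wrist_force: [-1.0, -0.1, -1.9]
gripper_width: 0.382
gripper_force: 30.0
```

{"api": "step_arm", "payload": {
  "targets": "0 0 0 0;0 0 0 0;0 0 0 0"
}}

```text
time_s: 17.1
tcp_pos: [0.5704, -0.081, 0.0914]
ee_rot: [[0.898, -0.441, 0.001], [-0.441, -0.898, -0.0], [0.001, -0.0, -1.0]]
wrist_force: [-0.9, 0.4, -0.6]
gripper_width: 0.383
gripper_force: 30.0
```

```bash
python3 -c "
from h import *
go(.5702,-.0808,.0145,-26.3)"
```

```text
t 17.1 tcp [ 0.5704 -0.081   0.0914] F [-0.86  0.36 -0.61] w 33.4mm gf 30.0 j6 56
tool cm [-0.04 -0.01  7.69] turn 0.1 rows>= 1.0
```

{"api": "step_arm", "payload": {
  "targets": "0 0 3 0;0 0 2.5 0;0 0 1.3 0;0 0 0.5 0;0 0 0.3 0;0 0 0 0;0 0 0 0;0 0 0 0"
}}

```text
time_s: 17.77
tcp_pos: [0.5708, -0.081, 0.016]
ee_rot: [[0.897, -0.442, 0.003], [-0.442, -0.897, 0.0], [0.002, -0.001, -1.0]]
wrist_force: [0.2, -0.9, -0.6]
gripper_width: 0.382
gripper_force: 30.0
```

{"api": "step_arm", "payload": {
  "targets": "0 0 0 0;0 0 0 0;0 0 0 0;0 0 0 0;0 0 -2 0;0 0 -3 0;0 0 -3 0;0 0 -3 0;0 0 0 0;0 0 0 0;0 0 0 0",
  "claw": 4.8
}}

```text
time_s: 18.68
tcp_pos: [0.5691, -0.0812, 0.1242]
ee_rot: [[0.897, -0.443, -0.001], [-0.443, -0.897, 0.0], [-0.001, -0.0, -1.0]]
wrist_force: [0.4, -0.4, 0.4]
gripper_width: 0.549
gripper_force: 0.0
```

```bash
python3 -c "
from h import *
go(.3722,-.2178,.12,-13.8)"
```

```text
t 18.7 tcp [ 0.5691 -0.0812  0.1242] F [ 0.44 -0.37  0.39] w 47.8mm gf 0.0 j6 56
tool cm [-11.61  20.97   0.43] turn -12.5 rows>= 6.0
```

{"api": "step_arm", "payload": {
  "targets": "-1.6 2.9 0 0;-2 3.6 0 0;-2 3.6 0 0;-2 3.6 0 0;-2 3.6 0 0;-2 3.6 0 0;0 0 0 -6.25;0 0 0 -6.25;0 0 0 0;0 0 0 0;0 0 0 0"
}}

```text
time_s: 19.6
tcp_pos: [0.3731, -0.2171, 0.1239]
ee_rot: [[0.971, -0.24, -0.002], [-0.24, -0.971, 0.0], [-0.002, 0.0, -1.0]]
wrist_force: [0.2, -0.4, -0.3]
gripper_width: 0.553
gripper_force: 0.0
```

```bash
python3 -c "
from h import *
go(.3722,-.2178,.005,-13.8)
c=snap('wrist','w3');print(px(c,[[.4076,-.2265,.017],[.3369,-.2091,.017]]))
c=snap('top','t3')
cv2.imwrite('pics/w3t.png',np.hstack([load('w3')['frame'][:260,200:520],cv2.resize(c['frame'][110:260,260:400],(280,300))[:260]]))"
```

```text
t 19.6 tcp [ 0.3731 -0.2171  0.1239] F [ 0.21 -0.38 -0.33] w 48.1mm gf 0.0 j6 85
tool cm [-0.05  0.09 11.89] turn -0.1 rows>= 1.0
[[321.71593173 163.03486139]
 [321.88660556 243.06714306]]
```

View pics/w3t.png

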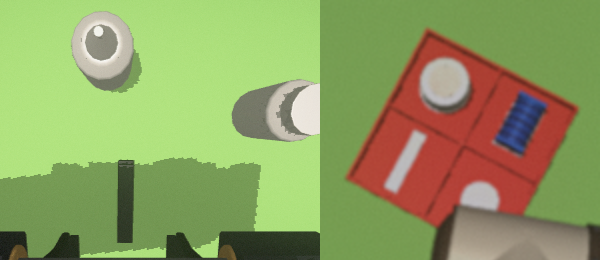

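The clip sits at wrist pixel (326,202), about 4 px right of the prediction, so I'll shift y by 0.4 cm. The tray inset shows the tin and roller on their silhouettes.

{"api": "step_arm", "payload": {
  "targets": "0 0.4 3 0;0 0 3 0;0 0 3 0;0 0 2 0;0 0 0.8 0;0 0 0 0;0 0 0 0"
}}

```text
time_s: 20.28
tcp_pos: [0.3729, -0.2212, 0.0068]
ee_rot: [[0.971, -0.237, -0.0], [-0.237, -0.971, -0.0], [-0.0, 0.0, -1.0]]
wrist_force: [-0.7, -0.3, 0.3]
gripper_width: 0.552
gripper_force: 0.0
```

{"api": "step_arm", "payload": {
  "targets": "0 0 0 0;0 0 0 0;0 0 0 0;0 0 0 0;0 0 0 0;0 0 0 0;0 0 0 0;0 0 0 0",
  "claw": 0.6
}}

```text
time_s: 20.95
tcp_pos: [0.3725, -0.2213, 0.0068]
ee_rot: [[0.971, -0.238, 0.0], [-0.238, -0.971, -0.0], [0.0, 0.0, -1.0]]
wrist_force: [-0.8, 0.6, 4.4]
gripper_width: 0.154
gripper_force: 30.0
```

{"api": "step_arm", "payload": {
  "targets": "0 0 -1 0;0 0 -2 0;0 0 -3 0;0 0 -3 0;0 0 -3 0;0 0 0 6.2;0 0 0 6.2;0 0 0 0;0 0 0 0;0 0 0 0"
}}

```text
time_s: 21.78
tcp_pos: [0.3719, -0.2211, 0.1261]
ee_rot: [[0.899, -0.439, -0.001], [-0.439, -0.899, 0.0], [-0.001, 0.0, -1.0]]
wrist_force: [0.2, 0.1, -0.3]
gripper_width: 0.156
gripper_force: 30.0
```

```bash
python3 -c "
from h import *
go(.5258,.0504,.12,-26.3)"
```

```text
t 21.8 tcp [ 0.3719 -0.2211  0.1261] F [ 0.21  0.13 -0.29] w 13.6mm gf 30.0 j6 73
tool cm [  1.91 -31.15   0.6 ] turn 0.3 rows>= 8.0
```

{"api": "step_arm", "payload": {
  "targets": "0.1 -2 0 0;0.2 -3.6 0 0;0.2 -3.6 0 0;0.2 -3.6 0 0;0.3 -3.7 0 0;0.3 -3.7 0 0;0.3 -3.7 0 0;0.2 -3.6 0 0;0.1 -2.5 0 0;0 -1.15 0 0;0 0 3 0;0 0 1 0"
}}

```text
time_s: 22.78
tcp_pos: [0.5246, 0.0501, 0.0834]
ee_rot: [[0.898, -0.44, -0.006], [-0.44, -0.898, -0.001], [-0.005, 0.003, -1.0]]
wrist_force: [-1.4, -0.1, -2.1]
gripper_width: 0.156
gripper_force: 30.0
```

{"api": "step_arm", "payload": {
  "targets": "0 0 0 0;0 0 0 0;0 0 0 0"
}}

```text
time_s: 23.03
tcp_pos: [0.527, 0.0494, 0.0872]
ee_rot: [[0.898, -0.441, 0.001], [-0.441, -0.898, -0.0], [0.001, -0.0, -1.0]]
wrist_force: [-0.2, 0.6, -0.1]
gripper_width: 0.157
gripper_force: 30.0
```

```bash
python3 -c "
from h import *
go(.5258,.0504,.011,-26.3)"
```

```text
t 23.0 tcp [0.527  0.0494 0.0872] F [-0.2   0.57 -0.06] w 13.6mm gf 30.0 j6 41
tool cm [-0.15 -0.03  7.62] turn 0.1 rows>= 1.0
```

{"api": "step_arm", "payload": {
  "targets": "-0.1 0 3 0;0 0 2.5 0;0 0 1.2 0;0 0 0.5 0;0 0 0.3 0;0 0 0 0;0 0 0 0;0 0 0 0"
}}

```text
time_s: 23.7
tcp_pos: [0.5267, 0.0507, 0.0128]
ee_rot: [[0.898, -0.441, 0.002], [-0.441, -0.898, 0.001], [0.002, -0.002, -1.0]]
wrist_force: [-0.4, -0.5, -0.7]
gripper_width: 0.153
gripper_force: 30.0
```

{"api": "step_arm", "payload": {
  "targets": "0 0 0 0;0 0 0 0;0 0 0 0;0 0 0 0;0 0 -2 0;0 0 -3 0;0 0 -3 0;0 0 -3 0;0 0 -2 0;0 0 0 0;0 0 0 0;0 0 0 0",
  "claw": 3
}}

```text
time_s: 24.7
tcp_pos: [0.525, 0.0503, 0.1409]
ee_rot: [[0.897, -0.441, -0.001], [-0.441, -0.897, -0.0], [-0.001, 0.001, -1.0]]
wrist_force: [-0.2, 0.9, 0.0]
gripper_width: 0.345
gripper_force: 0.0
```

```bash
python3 -c "
from h import *
go(.4875,-.231,.15,-26.3)"
```

```text
t 24.7 tcp [0.525  0.0503 0.1409] F [-0.25  0.91  0.04] w 30.0mm gf 0.0 j6 41
tool cm [ 9.04 26.9  -0.9 ] turn 0.1 rows>= 7.0
```

{"api": "step_arm", "payload": {
  "targets": "0.9 2.6 -1 0;1.2 3.6 0 0;1.2 3.6 0 0;1.2 3.6 0 0;1.2 3.6 0 0;1.2 3.6 0 0;1.2 3.6 0 0;0.9 2.7 0 0;0 0 0 0;0 0 0 0;0 0 0 0",
  "claw": 8
}}

```text
time_s: 25.62
tcp_pos: [0.4872, -0.2304, 0.1502]
ee_rot: [[0.897, -0.441, -0.003], [-0.441, -0.897, 0.001], [-0.003, 0.001, -1.0]]
wrist_force: [0.4, -0.8, -0.1]
gripper_width: 0.914
gripper_force: 0.0
```

```bash
python3 -c "
from h import *
go(.4875,-.231,.042,-26.3)
c=snap('wrist','w4');print(px(c,[[.4875,-.231,.102],[.4875,-.231,0]]))"
```

```text
t 25.6 tcp [ 0.4872 -0.2304  0.1502] F [ 0.41 -0.79 -0.11] w 79.5mm gf 0.0 j6 72
tool cm [ 0.08  0.03 10.82] turn 0.1 rows>= 1.0
[[321.01931243 223.95045217]
 [321.26473155 192.84123581]]
```

View pics/w4.png

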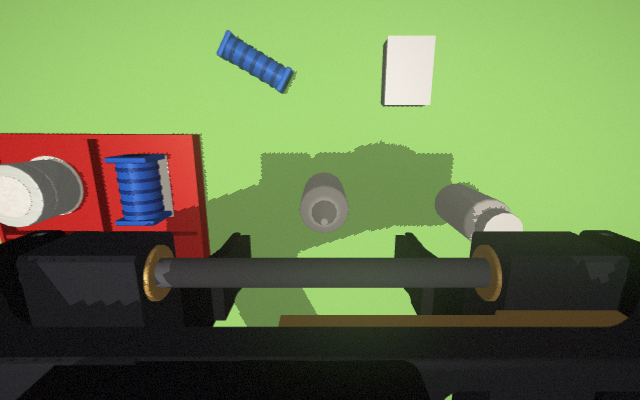

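The nozzle tip is at (324,222), between the fingers and within 3 px of the prediction. Descending to grasp.

{"api": "step_arm", "payload": {
  "targets": "0.1 0.2 3 0;0 0 3 0;0 0 3 0;0 0 1.8 0;0 0 0 0;0 0 0 0"
}}

```text
time_s: 26.17
tcp_pos: [0.4879, -0.2319, 0.0429]
ee_rot: [[0.899, -0.439, -0.002], [-0.439, -0.899, 0.0], [-0.002, 0.001, -1.0]]
wrist_force: [0.3, -0.1, 1.5]
gripper_width: 0.918
gripper_force: 0.0
```

{"api": "step_arm", "payload": {
  "targets": "0 0 0 0;0 0 0 0;0 0 0 0;0 0 0 0;0 0 0 0;0 0 0 0;0 0 0 0;0 0 0 0;0 0 0 0",
  "claw": 3
}}

```text
time_s: 26.92
tcp_pos: [0.4881, -0.233, 0.0438]
ee_rot: [[0.898, -0.441, 0.0], [-0.441, -0.898, -0.0], [0.0, 0.0, -1.0]]
wrist_force: [-0.4, 0.1, 1.1]
gripper_width: 0.449
gripper_force: 30.0
```

{"api": "step_arm", "payload": {
  "targets": "0 0 -1 0;0 0 -2 0;0 0 -3 0;0 0 -3 0;0 0 -2 0;0 0 0 0;0 0 0 0;0 0 0 0"
}}

```text
time_s: 27.58
tcp_pos: [0.4869, -0.2325, 0.1527]
ee_rot: [[0.897, -0.441, -0.002], [-0.441, -0.897, 0.001], [-0.002, -0.0, -1.0]]
wrist_force: [-0.4, 0.9, -2.1]
gripper_width: 0.448
gripper_force: 30.0
```

```bash
python3 -c "
from h import *
go(.4824,-.0374,.12,-26.3)"
```

```text
t 27.6 tcp [ 0.4869 -0.2325  0.1527] F [-0.41  0.91 -2.05] w 39.0mm gf 30.0 j6 72
tool cm [ -9.01 -17.31   3.29] turn 0.1 rows>= 5.0
```

{"api": "step_arm", "payload": {
  "targets": "-1 -1.9 0 0;-1.9 -3.6 0 0;-1.9 -3.6 0 0;-1.9 -3.6 0 0;-1.4 -2.8 0 0;-0.9 -1.8 0 0;0 0 3 0;0 0 1 0;0 0 0 0;0 0 0 0;0 0 0 0;0 0 0 0"
}}

```text
time_s: 28.58
tcp_pos: [0.4841, -0.0382, 0.1141]
ee_rot: [[0.897, -0.441, 0.001], [-0.441, -0.897, 0.0], [0.001, -0.001, -1.0]]
wrist_force: [0.3, 0.3, -1.6]
gripper_width: 0.451
gripper_force: 30.0
```

```bash
python3 -c "
from h import *
go(.4824,-.0374,.048,-26.3)"
```

```text
t 28.6 tcp [ 0.4841 -0.0382  0.1141] F [ 0.34  0.34 -1.64] w 39.3mm gf 30.0 j6 49
tool cm [-0.19  0.01  6.61] turn 0.1 rows>= 1.0
```

{"api": "step_arm", "payload": {
  "targets": "-0.1 0 2.5 0;0 0 2 0;0 0 1.2 0;0 0 0.5 0;0 0 0.3 0;0 0 0 0;0 0 0 0;0 0 0 0"
}}

```text
time_s: 29.25
tcp_pos: [0.4834, -0.0374, 0.0495]
ee_rot: [[0.898, -0.441, 0.002], [-0.441, -0.898, 0.0], [0.002, -0.001, -1.0]]
wrist_force: [0.0, 0.7, -2.1]
gripper_width: 0.454
gripper_force: 30.0
```

{"api": "step_arm", "payload": {
  "targets": "0 0 0 0;0 0 0 0;0 0 0 0;0 0 0 0;0 0 -2 0;0 0 -4 0;0 0 -4 0;0 0 -4 0;0 0 0 0",
  "claw": 6.5
}}

```text
time_s: 30.0
tcp_pos: [0.4878, -0.0371, 0.1972]
ee_rot: [[0.898, -0.439, 0.018], [-0.439, -0.898, 0.001], [0.015, -0.009, -1.0]]
wrist_force: [1.3, -0.2, 0.7]
gripper_width: 0.746
gripper_force: 0.0
```

{"api": "step_arm", "payload": {
  "targets": "0 -3.5 0 0;0 -3.5 0 0;0 -3.5 0 0;0 -3.5 0 0;0 -3.5 0 0;0 -3.5 0 0;0 -3.5 0 0;0 -3.5 0 0;0 -3.5 0 0;0 0 0 0;0 0 0 0;0 0 0 0"
}}

```text
time_s: 31.0
tcp_pos: [0.6209, 0.2449, 0.1878]
ee_rot: [[0.898, -0.441, -0.001], [-0.441, -0.898, -0.001], [-0.001, 0.001, -1.0]]
wrist_force: [0.4, -0.2, -0.3]
gripper_width: 0.749
gripper_force: 0.0
```

```bash
python3 -c "
from h import *
c=snap('top','t9');d=snap('scene','s9')
cv2.imwrite('pics/end.png',np.hstack([cv2.resize(c['frame'][110:260,250:410],None,fx=2.5,fy=2.5),cv2.resize(d['frame'][80:330,200:500],None,fx=1.3,fy=1.5)]))"
```

```text
(no output)
```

View pics/end.png

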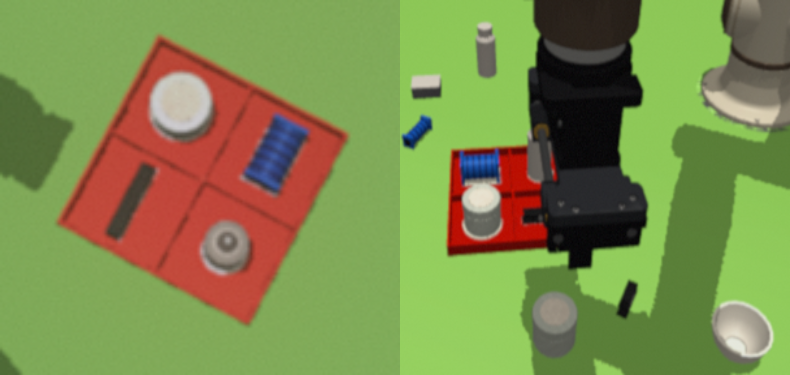

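In the top crop all four items sit upright on their silhouettes: tin (181,105), roller (275,153), clip (131,202) and bottle (226,247). The empty tin stands on the table and the arm is clear.

```bash
python3 -c "
from station import r
print(r.finish_job())"
```

```text
the job is handed in; nothing more can be done
None
```

The job is handed in at about 31 s of the 120 s: the final pictures show the full tin, nozzle bottle, thick roller and long clip on their silhouettes in the tray, the empty tin standing back where it was, and the look-alikes never handled; no verdict was returned.

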